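# Drive home the two wedges that lock a table grill's grate

### The job

The grate of the table grill is locked by two dark steel wedges in the brackets on the grill's front, and both stand proud. Pick up the steel meat pounder and with it tap both wedges down into their slots until they go no further (do not push them with the gripper), then stand the pounder upright in the middle of the round cork pad and let go. Leave everything else, the toast on the grate included, where it is.

Things in the scene. Friction and masses are not known exactly. Their poses are not given: they have to be found in the camera images.
- pounder: Stainless meat pounder, loose, standing upright on the counter: a flat disc 70 mm in diameter and 18 mm thick with a plain round upright handle 26 mm in diameter above it; 112 mm tall in all, about 0.4 to 0.8 kg. Origin: centre of the disc's underside; z runs up the handle. Grip the handle from above, 75 to 85 mm above the origin. It stands on the one side of the grill, the pad on the other.
- pad: Round cork pad fixed to the counter, 120 mm in diameter, 10 mm thick. Origin: centre of its underside; its top is 10 mm above.
- grill: Table grill fixed to the counter, 260 mm deep (x) by 280 mm wide (y), its grate 60 mm above the counter; origin under its centre on the counter; -x is its front (towards the robot). Two aluminium brackets, 44 x 64 mm in plan and 70 mm tall, stand on its front at x = -152 mm, y = +90 mm (left) and y = -90 mm (right) in its own frame.
- slot_left (a point): Centre of the slot's mouth, on the top face of the left (+y) bracket, 70 mm above the counter. The slot is upright, 20 x 34 mm.
- slot_right (a point): The same on the right (-y) bracket.
- head_left (a point): Centre of the flat top of the left wedge's head (dark steel, 30 x 46 mm, 14 mm thick, on a tapered blade 62 mm long). It moves straight down with the wedge; at the start it stands 42 to 54 mm above the bracket's top, fully home 22 mm (the wedge jams with its head still 8 mm clear of the bracket).
- head_right (a point): The same for the right wedge.
- wedge_left (a joint): How far the left wedge has been driven down, m: 0 to 0.012 at the start, 0.032 fully home (hard stop). It moves under a downward force of about 9 to 13 N, growing with depth, more if driven fast; it stays where it is left, also under the pounder's weight. Beyond the stop the force rises sharply.
- wedge_right (a joint): The same for the right wedge.
- jug_a: Open steel jug, 86 mm in diameter, 140 mm tall, with a handle; a bystander, loose. Origin: centre of its underside.
- jug_b: A second such jug; a bystander, loose. Origin: centre of its underside.
- jar_a: Sauce jar with a steel lid, 78 mm in diameter, 119 mm tall; a bystander, loose. Origin: centre of its underside.
- jar_b: A second such jar; a bystander, loose. Origin: centre of its underside.
- mill: Wooden pepper mill, 56 mm in diameter, 165 mm tall; a bystander, loose. Origin: centre of its underside.
- tongs: Steel tongs lying flat at the front left, about 215 mm long, 26 mm high; x runs along them; a bystander, loose. Origin: centre of its underside.
- toast_a: Slice of toast on the grate, 98 x 92 x 18 mm; a bystander, loose. Origin: centre of its underside.
- toast_b: A second such slice; a bystander, loose. Origin: centre of its underside.
There are look-alikes about, which are no part of the job. What is shaped like the pounder but blue or green is not meant. Several things have the shape of the pad; the one meant has the colours described above.

How it is judged:
On the way, in this order (a step that is already met when the one before it is completed fails the run):
1. the pounder is lifted off the counter (height (world z) of pounder above 0.03 m), for 0.1 s.
2. both wedges are driven fully home (value of joint each of wedge_left, wedge_right above 0.0295 m), for 0.2 s.
At the end, for the whole second after the job is handed in: Both wedges are driven at least 29.5 mm of their 32 mm travel; the pounder stands upright (within 0.1 rad), released and at rest on the cork pad, its axis within 30 mm of the pad's centre (all of step 2 and horizontal distance between pounder and pad below 0.03 m and z of pounder in the frame of pad between 0.005 and 0.015 m and angle between pounder's own z axis and vertical below 0.1 rad and linear speed of pounder below 0.03 m/s); the robot touches nothing.
It fails at once if the gripper or arm pushes a wedge itself (more than 1 N) (contact force between any of the fingers, the arm and wedge_left above 1 N or contact force between any of the fingers, the arm and wedge_right above 1 N).
It fails at once if a bystander (jug, sauce jar, pepper mill, tongs or toast) is moved more than 30 mm (distance of any of jug_a, jug_b, jar_a, jar_b, mill, tongs, toast_a, toast_b from where it was at the start of the episode above 0.03 m).
It also fails if it takes over 58 s, if anything falls off the work surface, if the arm or the gripper's body presses on something with over 40 N, if the wrist force passes 120 N, or if a joint passes its speed limit or range.

### The arm

A 6-joint arm with a two-finger parallel gripper is mounted at the origin on the work surface. World frame = base frame: x ahead of the robot, y to its left, z up, the work surface at z = 0. Lengths are in m, angles in rad, forces in N, time in s.
With the tool pointing down it reaches from about 0.275 to 0.975 m from the base axis. Payload 8.4 kg.
Tool frame: the origin (TCP) lies on the centre line of the jaws, within the pads' length; the fingertips stand 19 mm ahead of it and the grasp point (between the pads) is the TCP; z points along the fingers, x is the direction in which the jaws open and shut, and the axes are right-handed (so a half turn about z gives the same grasp; the last joint's range is limited). The gripper opens to 92 mm and grips with 3 to 60 N. Pads are 20 mm wide; open, the fingers measure 128 mm over their backs; the gripper's body (75 mm by 189 mm) begins 69 mm behind the grasp point.
Start: joints at [1.179, 0.353, 1.633, -0, 1.155, -0.002], TCP at [0.238, 0.578, 0.234] pointing down, gripper open.
Joint ranges: [-2.63, 2.63], [-0.92, 2.1], [0.06, 2.66], [-1.3, 4.44], [0, 2.69], [-3.02, 3.02]. Speed limits (rad/s): [2.22, 2.22, 2.79, 3.14, 3.14, 3.14].

### API

Orientations are given as [roll, pitch, yaw] about the fixed x, y, z axes, in that order (R = Rz(yaw) Ry(pitch) Rx(roll)).
In Python, from station import robot gives the robot as it stands.
- The arm moves only by the tool carry_out, never from a script. Its argument "motion" is a list of rows, each a list of 2 entries, a list of its own where there are three numbers: the shift along the world's x, y, z in cm, then the turn about the world's z in degrees. In form: [[[dx, dy, dz], spin], ...]. A call has 1 to 12 rows; each row shifts and turns the commanded pose from where the row before left it; what a row does not reach is not made up. A row lasts 1/8 s, in which the tool goes at most 62.5 mm and 10.7 degrees, less where a joint would pass 70% of its speed; a pose out of reach is approached as far as the arm can. A call is refused whole if a number of a shift passes 6.25 or a number of a turn 10.7, either way. A call with a gripper value outside its range is refused whole. "fingers" is the finger opening in cm, from 0 to 9.19, set as the call begins (left out, the last holds). The fingers move at their own pace and stop on an object; "grip_force" is the grip in N (left out, the last holds). Time passes only in rows, so rows that do not move let the fingers close. It gives the time, the measured TCP pose, the force and the opening at its end, in the units of the state.
- robot.state(): the state, without advancing time (a new reading comes with each control period).
- robot.camera(name): name is "scene" or "top" or "wrist"; returns a dict with "image" (480x640x3 uint8, red, green, blue), "K" (3x3 intrinsics, pixels), "eye" and "orientation" of the camera in the world. Camera axes: x right, y down, z forward; pixel columns grow to the right and rows downward; lengths in m; the calibration is good to about 2 mm. The wrist camera is an equidistant fisheye: a pixel r from the principal point sees the ray r / f radians off the axis. A picture is of the moment at which its call begins. There is no depth.
- robot.close_job(): hands the job in, once; it reports no verdict.
The state is a dict: "time": time; "joint_positions": joint angles; "qvel": joint speeds; "joint_torque": joint torques, N m; "tool_pos": TCP position; "tcp_rot": TCP orientation; "force": force on the tool from outside, world axes, zero at the start; "ft_torque": the same for the moment, N m; "width": opening from 0.0 (shut) to 1.0 (fully open).
Only numpy, scipy, OpenCV 4.12 (cv2) and the standard library are available. Lean on these libraries where they do the work, as an engineer would, in place of code of your own. Each camera call takes 0.05 s, during which the arm holds its last target.

## Working session

There is one attempt and no reset: what is moved stays moved. The work goes in short steps, Python scripts to look and compute and a tool call to move; the robot and the scene stay as the last step left them, time stands still between calls to the robot, and variables do not carry over. Pictures are saved under pics/ and viewed, and the job is handed in when it is done.

Besides the shell and the picture viewer there is one more tool, called after "Emit:" by a JSON object that holds its "name" and its "arguments", one argument or row to a line. carry_out: Moves the arm, as the interface text tells. Its arguments: {"type":"object","properties":{"motion":{"type":"array","items":{"type":"array"}},"fingers":{"type":"number"},"grip_force":{"type":"number"}},"required":["motion"]}

```bash
mkdir -p pics; python3 - <<'E'
from station import robot
import cv2
for n in ("scene","top","wrist"):
    c=robot.camera(n); cv2.imwrite(f"pics/{n}0.png",c["image"][:,:,::-1]); print(n,c["K"],c["eye"],c["orientation"])
print(robot.state())
E
```

```text
scene [[578.46047408   0.         321.7583583 ]
 [  0.         578.46047408 238.42342445]
 [  0.           0.           1.        ]] [1.66706884 0.23291387 1.55100064] [-2.46115872  0.01182582  1.75974674]
top [[524.27054135   0.         323.77842233]
 [  0.         524.27054135 243.83899356]
 [  0.           0.           1.        ]] [ 0.25770146 -0.02951114  1.374332  ] [-2.92760172  0.00360723 -1.59404998]
wrist [[371.64829954   0.         317.7533547 ]
 [  0.         371.64829954 239.34256972]
 [  0.           0.           1.        ]] [0.16397989 0.60832799 0.3844579 ] [ 2.85953685e+00 -6.23973510e-04  1.18015655e+00]
{'time': 0.15, 'joint_positions': array([ 1.17864141e+00,  3.53504559e-01,  1.63394348e+00,  3.96891805e-06,
        1.15521774e+00, -2.38954413e-03]), 'qvel': array([-3.31548161e-04,  8.14604006e-05, -2.13643362e-03,  1.70061428e-03,
        7.03485619e-04, -6.05404757e-04]), 'joint_torque': array([ 2.41247217e-04, -5.94204104e+01, -3.34470785e+01,  6.97273063e-02,
        2.04149616e-02, -5.27984150e-05]), 'tool_pos': array([0.23733849, 0.57779694, 0.23303495]), 'tcp_rot': array([-3.14158646e+00,  1.07311679e-03,  1.18102936e+00]), 'force': array([-0.07173233,  0.59742   , -0.37377335]), 'ft_torque': array([-0.00568685, -0.00421143, -0.02531656]), 'width': 1.0020073964588563}
```

View pics/scene0.png

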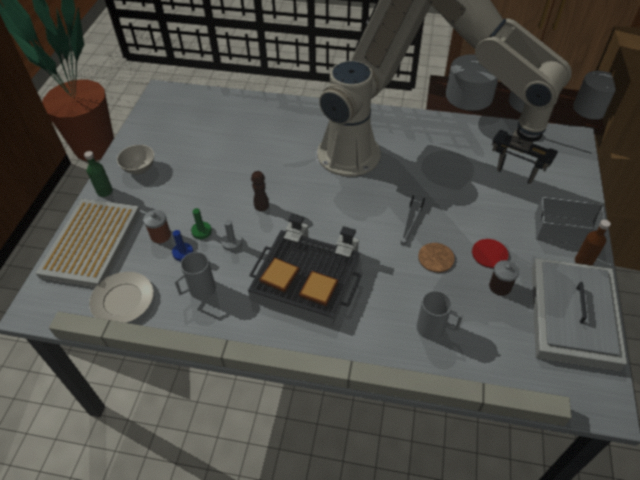

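View pics/top0.png

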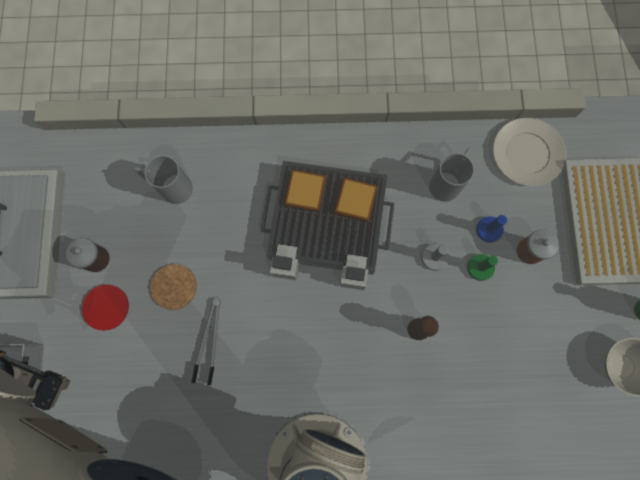

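View pics/wrist0.png

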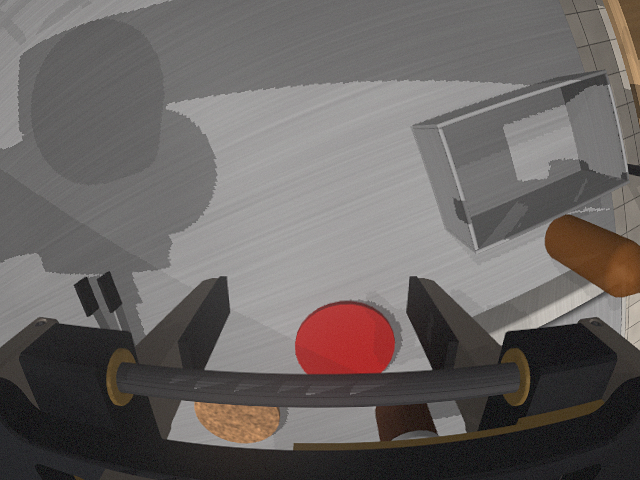

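The top view shows the steel pounder near (435,256), the wedges at (285,262) and (355,270), and the cork pad at (173,286). The green and blue look-alikes are at (482,266) and (490,228). I'll zoom in and measure.

```bash
cat > h.py <<'E'
import numpy as np, cv2
from scipy.spatial.transform import Rotation as R
def ray(c,u,v,fish=False):
    K=c["K"]; x=(u-K[0,2])/K[0,0]; y=(v-K[1,2])/K[1,1]
    if fish:
        r=np.hypot(x,y); d=np.array([x/r*np.sin(r),y/r*np.sin(r),np.cos(r)])
    else: d=np.array([x,y,1.])
    return np.array(c["eye"]),R.from_euler("xyz",c["orientation"]).as_matrix()@d
def onz(c,u,v,z,fish=False):
    e,d=ray(c,u,v,fish); return (e+d*(z-e[2])/d[2]).round(4)
def proj(c,p,fish=False):
    q=R.from_euler("xyz",c["orientation"]).as_matrix().T@(np.array(p)-c["eye"]);K=c["K"]
    if fish:
        th=np.arctan2(np.hypot(q[0],q[1]),q[2]);n=q[:2]/np.hypot(q[0],q[1])*th
    else: n=q[:2]/q[2]
    return n*K[0,0]+K[:2,2]
def tri(c1,p1,c2,p2):
    e1,d1=ray(c1,*p1);e2,d2=ray(c2,*p2);d1/=np.linalg.norm(d1);d2/=np.linalg.norm(d2)
    t=np.linalg.lstsq(np.c_[d1,-d2],e2-e1,rcond=None)[0]
    a=e1+t[0]*d1;b=e2+t[1]*d2; return (a+b)/2,np.linalg.norm(a-b)
E
python3 - <<'E'
from station import robot
from h import *
import pickle
t=robot.camera("top");s=robot.camera("scene");pickle.dump((t,s),open("c0.pkl","wb"))
a=t["image"][215:305,255:505];cv2.imwrite("pics/tz.png",cv2.resize(a,None,fx=3.2,fy=3.2,interpolation=cv2.INTER_CUBIC)[:,:,::-1])
a=s["image"][180:330,160:370];cv2.imwrite("pics/sz.png",cv2.resize(a,None,fx=3.8,fy=3.8,interpolation=cv2.INTER_CUBIC)[:,:,::-1])
# pad
hsv=cv2.cvtColor(t["image"],cv2.COLOR_RGB2HSV);m=cv2.inRange(hsv,(5,90,80),(20,255,255))
n,l,st,ce=cv2.connectedComponentsWithStats(m)
for i in range(1,n):
    if st[i,4]>100: print(st[i],ce[i],onz(t,*ce[i],0.01),onz(t,*ce[i],0.078))
E
```

```text
[ 285  170   41   40 1219] [305.21903199 189.43150123] [0.7071 0.0155 0.01  ] [0.6847 0.0133 0.078 ]
[ 336  178   41   42 1224] [356.09803922 198.43954248] [ 0.6782 -0.1221  0.01  ] [ 0.6572 -0.1175  0.078 ]
[621 214  12  60 150] [626.40666667 243.46      ] [ 0.5359 -0.8356  0.01  ] [ 0.5221 -0.7954  0.078 ]
[589 224  10  51 123] [593.46341463 248.92682927] [ 0.5232 -0.7463  0.01  ] [ 0.51   -0.7106  0.078 ]
[ 151  265   45   44 1578] [172.99493029 286.47972117] [0.4494 0.3661 0.01  ] [0.4399 0.3463 0.078 ]
```

View pics/tz.png

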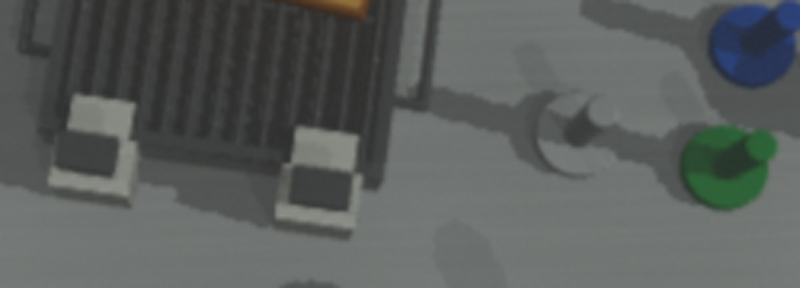

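View pics/sz.png

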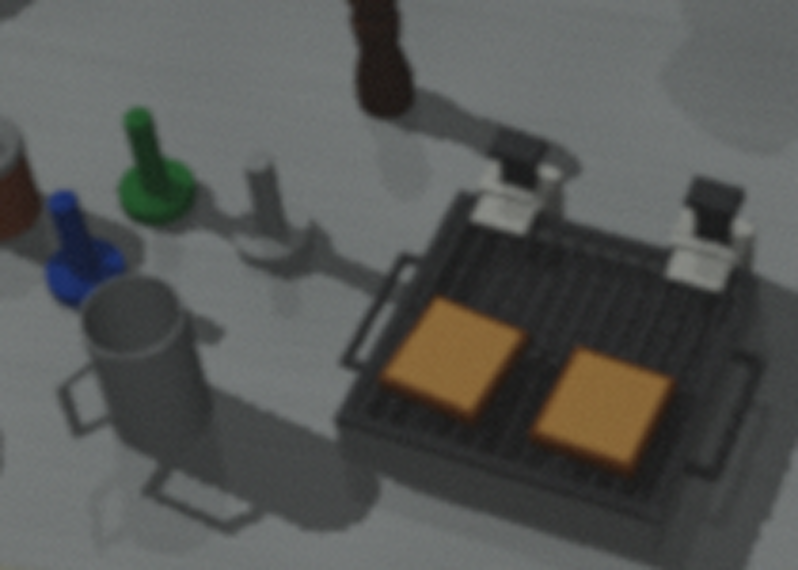

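```bash
python3 - <<'E'
from h import *
import pickle
t,s=pickle.load(open("c0.pkl","rb"))
T=lambda x,y:((x+.5)/3.2-.5+255,(y+.5)/3.2-.5+215)
S=lambda x,y:((x+.5)/3.8-.5+160,(y+.5)/3.8-.5+180)
for n,a,b in (("handle",(603,107),(261,160)),("right",(322,188),(517,149)),("left",(88,154),(715,196))):
    print(n,tri(t,T(*a),s,S(*b)),onz(t,*T(*a),.115))
print("handle .112",onz(t,*T(603,107),.112),onz(s,*S(261,160),.112))
print("disc",onz(t,*T(575,131),.012))
for u,v in [(60,133),(122,133),(115,178),(55,172),(295,165),(353,170),(350,210),(290,207)]: print(onz(t,*T(u,v),.115))
E
```

```text
handle (array([ 0.51325998, -0.32047876,  0.11415446]), np.float64(0.006405234137930165)) [ 0.5137 -0.3235  0.115 ]
right (array([ 0.45694481, -0.10504558,  0.10811646]), np.float64(0.0029600796988585904)) [ 0.4561 -0.1061  0.115 ]
left (array([0.48594045, 0.07311603, 0.11653726]), np.float64(0.003969315975667388)) [0.4866 0.0713 0.115 ]
handle .112 [ 0.5143 -0.3242  0.112 ] [ 0.5117 -0.3179  0.112 ]
disc [ 0.515 -0.323  0.012]
[0.5034 0.0926 0.115 ]
[0.5023 0.0452 0.115 ]
[0.4676 0.0509 0.115 ]
[0.4733 0.0965 0.115 ]
[ 0.4743 -0.0862  0.115 ]
[ 0.4694 -0.1301  0.115 ]
[ 0.4388 -0.1267  0.115 ]
[ 0.4422 -0.0814  0.115 ]
```

Measured so far (x, y in m):
- pounder: about (0.514, −0.322)
- left head: (0.486, 0.073)
- right head: (0.457, −0.105)
- pad: (0.449, 0.366)

Next I move above the pounder, jaws along world x.

Emit:
{"name": "carry_out", "arguments": {
  "motion": [
    [[1.5, -5, 0.2], -3.8],
    [[1.5, -5, 0.2], -3.8],
    [[1.5, -5, 0.2], -3.8],
    [[1.5, -5, 0.2], -3.8],
    [[1.5, -5, 0.2], -3.8],
    [[1.5, -5, 0.2], -3.8],
    [[1.5, -5, 0.2], -3.8],
    [[1.5, -5, 0.2], -3.8],
    [[1.5, -5, 0.2], -3.8],
    [[1.5, -5, 0.2], -3.8],
    [[1.5, -5, 0], -3.8],
    [[1.5, -5, 0], -3.8]
  ]
}}

```text
time: 1.75
tool_pos: [0.4178, -0.0236, 0.2539]
tcp_rot: [3.141, -0.001, 0.383]
force: [0.5, 0.3, 0.7]
width: 0.997
```

Emit:
{"name": "carry_out", "arguments": {
  "motion": [
    [[1.6, -5, 0], -3.8],
    [[1.6, -5, 0], -3.8],
    [[1.6, -5, 0], -3.8],
    [[1.6, -5, 0], -3.8],
    [[1.6, -5, 0], -3.8],
    [[1.6, -5, 0], -3.1],
    [[0, 0, 0], 0],
    [[0, 0, 0], 0]
  ]
}}

```text
time: 2.75
tool_pos: [0.5129, -0.3213, 0.2531]
tcp_rot: [-3.141, 0.001, -0.001]
force: [0.4, -0.2, -0.5]
width: 0.999
```

```bash
python3 - <<'E'
from station import robot
from h import *
import pickle
c=robot.camera("wrist");t=robot.camera("top");s=robot.camera("scene");pickle.dump((c,t,s),open("c1.pkl","wb"))
cv2.imwrite("pics/w1.png",c["image"][:,:,::-1]);cv2.imwrite("pics/t1.png",t["image"][:,:,::-1])
st=robot.state();print(st["time"],st["tool_pos"],st["tcp_rot"],st["force"],c["eye"],proj(c,(.514,-.322,.112),1),proj(c,(.514,-.322,.018),1))
E
```

```text
2.9 [ 0.51325455 -0.32060171  0.25372841] [-3.14128747e+00  1.37224878e-04  7.63466389e-04] [ 1.51759571  0.43046955 -0.05783923] [ 0.51256802 -0.24214912  0.40468583] [319.90711304 234.42589553] [319.47436415 211.12367605]
```

View pics/w1.png

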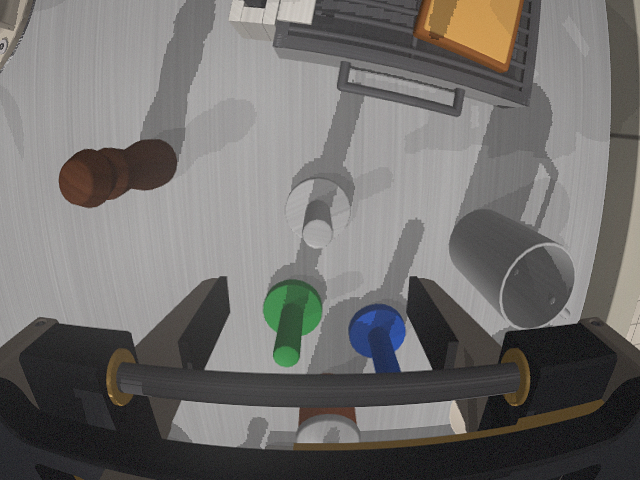

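The steel handle top is at (318,235), within 2 px of the prediction, centred between the jaws. The green pounder at (285,355) clears the fingers. I descend and grip.

Emit:
{"name": "carry_out", "arguments": {
  "motion": [
    [[-0.1, -0.1, -3], 0],
    [[0, 0, -3.5], 0],
    [[0, 0, -3.5], 0],
    [[0, 0, -3.5], 0],
    [[0, 0, -2.9], 0],
    [[0, 0, -1], 0],
    [[0, 0, 0], 0]
  ]
}}

```text
time: 3.78
tool_pos: [0.5125, -0.3223, 0.0798]
tcp_rot: [-3.141, 0.0, 0.0]
force: [-0.5, 0.1, -0.2]
width: 1.0
```

Emit:
{"name": "carry_out", "arguments": {
  "motion": [
    [[0, 0, 0], 0],
    [[0, 0, 0], 0],
    [[0, 0, 0], 0],
    [[0, 0, 0], 0],
    [[0, 0, 0], 0],
    [[0, 0, 0], 0],
    [[0, 0, 0], 0],
    [[0, 0, 0], 0]
  ],
  "fingers": 0,
  "grip_force": 50
}}

```text
time: 4.78
tool_pos: [0.5123, -0.3228, 0.0795]
tcp_rot: [-3.141, 0.0, -0.001]
force: [-0.0, -0.0, 0.3]
width: 0.275
```

Emit:
{"name": "carry_out", "arguments": {
  "motion": [
    [[0, 0, 1.5], 0],
    [[0, 0, 3], 0],
    [[0, 0, 4], 0],
    [[0, 0, 4], 0],
    [[0, 0, 3], 0],
    [[0, 0, 1.5], 0],
    [[0, 0, 0], 0]
  ],
  "grip_force": 60
}}

```text
time: 5.65
tool_pos: [0.5126, -0.3229, 0.2502]
tcp_rot: [3.141, -0.001, -0.001]
force: [0.1, -0.2, -6.7]
width: 0.275
```

```bash
python3 - <<'E'
from station import robot
from h import *
c=robot.camera("wrist");t=robot.camera("top");s=robot.camera("scene")
cv2.imwrite("pics/w2.png",c["image"][:,:,::-1])
a=t["image"][215:305,255:505];a=cv2.resize(a,None,fx=3.2,fy=3.2,interpolation=cv2.INTER_CUBIC)
cv2.imwrite("pics/tz2.png",a[:,:,::-1])
a=s["image"][150:330,160:370];cv2.imwrite("pics/sz2.png",cv2.resize(a,None,fx=3.3,fy=3.3,interpolation=cv2.INTER_CUBIC)[:,:,::-1])
print(robot.state())
E
```

```text
{'time': 5.8, 'joint_positions': array([-5.64663821e-01,  3.10085874e-01,  1.66138354e+00,  1.55935562e-05,
        1.17282491e+00, -5.64101048e-01]), 'qvel': array([-1.00183370e-03,  6.15076730e-03,  7.44955430e-04, -6.78290312e-04,
        6.84294793e-04,  3.25373944e-05]), 'joint_torque': array([ 2.77668289e-03, -6.15870166e+01, -3.71316361e+01,  5.43685164e-02,
        3.56791704e-02,  2.10517487e-04]), 'tool_pos': array([ 0.51169107, -0.32235729,  0.24794645]), 'tcp_rot': array([-3.14013605e+00,  2.27542054e-03, -5.67177732e-04]), 'force': array([-0.04763716, -0.03493677, -7.65584765]), 'ft_torque': array([-0.03180402,  0.09246698,  0.01286196]), 'width': 0.27632725682159687}
```

View pics/w2.png

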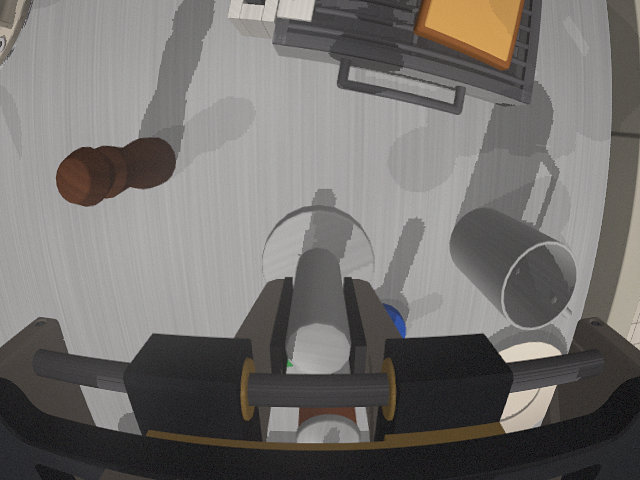

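View pics/sz2.png

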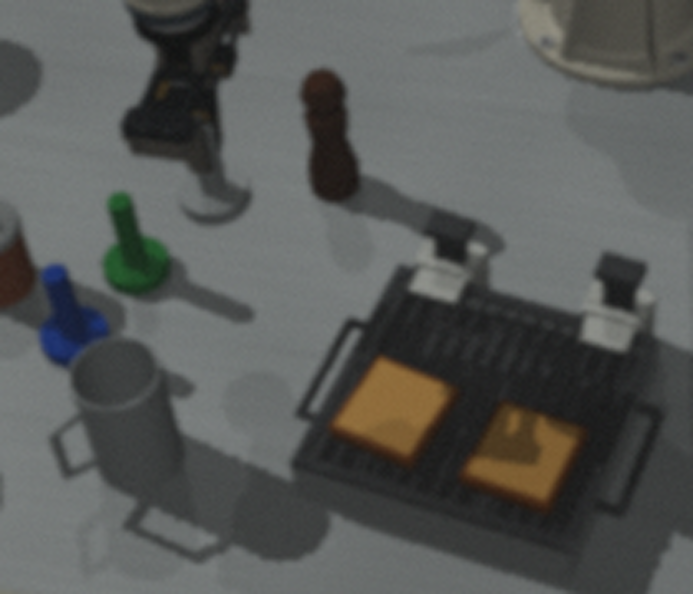

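The pounder is held upright, with about 7 N of weight. I move above the right wedge.

Emit:
{"name": "carry_out", "arguments": {
  "motion": [
    [[-0.6, 2.5, 0], 0],
    [[-1, 4, 0], 0],
    [[-1.2, 4.8, 0], 0],
    [[-1.2, 4.8, 0], 0],
    [[-1, 4, 0], 0],
    [[-0.5, 1.7, 0], 0],
    [[0, 0, 0], 0]
  ]
}}

```text
time: 6.68
tool_pos: [0.4571, -0.1042, 0.249]
tcp_rot: [3.142, 0.001, 0.001]
force: [0.1, -0.5, -7.2]
width: 0.276
```

```bash
python3 - <<'E'
from station import robot
from h import *
c=robot.camera("wrist");t=robot.camera("top");s=robot.camera("scene")
cv2.imwrite("pics/w3.png",c["image"][:,:,::-1])
a=s["image"][130:310,220:400];cv2.imwrite("pics/sz3.png",cv2.resize(a,None,fx=3.3,fy=3.3,interpolation=cv2.INTER_CUBIC)[:,:,::-1])
st=robot.state();print(st["time"],st["tool_pos"],st["force"])
E
```

```text
6.825 [ 0.45788287 -0.10573829  0.24938558] [-0.04758281 -0.91630597 -6.73291176]
```

View pics/w3.png

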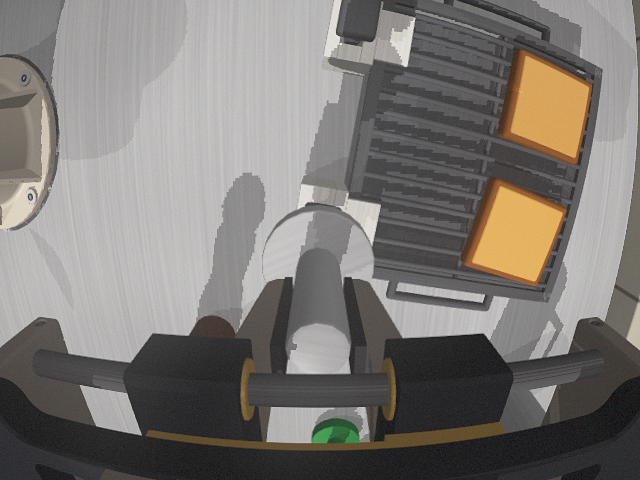

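View pics/sz3.png

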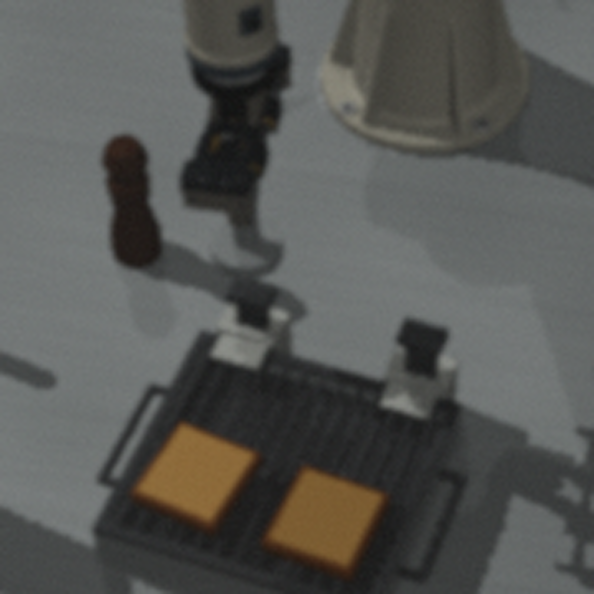

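The disc is in line with the right bracket in both views. I come down to just above the head.

Emit:
{"name": "carry_out", "arguments": {
  "motion": [
    [[0, 0, -1.5], 0],
    [[0, 0, -1.5], 0],
    [[0, 0, -1], 0],
    [[0, 0, -0.5], 0],
    [[0, 0, -0.5], 0]
  ]
}}

```text
time: 7.45
tool_pos: [0.4577, -0.1049, 0.1993]
tcp_rot: [3.142, -0.0, -0.001]
force: [-0.0, -0.0, -6.7]
width: 0.276
```

Emit:
{"name": "carry_out", "arguments": {
  "motion": [
    [[0, 0, -0.5], 0],
    [[0, 0, -0.3], 0],
    [[0, 0, 0], 0]
  ]
}}

```text
time: 7.82
tool_pos: [0.4578, -0.1049, 0.1919]
tcp_rot: [3.141, -0.001, -0.001]
force: [-0.9, 0.1, -1.1]
width: 0.273
```

Emit:
{"name": "carry_out", "arguments": {
  "motion": [
    [[0, 0, -0.3], 0],
    [[0, 0, -0.3], 0],
    [[0, 0, -0.3], 0],
    [[0, 0, 0], 0]
  ]
}}

```text
time: 8.32
tool_pos: [0.4577, -0.1049, 0.1823]
tcp_rot: [3.142, -0.0, -0.001]
force: [1.4, -0.0, -1.9]
width: 0.278
```

Emit:
{"name": "carry_out", "arguments": {
  "motion": [
    [[0, 0, -0.3], 0],
    [[0, 0, -0.3], 0],
    [[0, 0, 0], 0]
  ]
}}

```text
time: 8.7
tool_pos: [0.4577, -0.1049, 0.1764]
tcp_rot: [3.141, -0.001, -0.001]
force: [0.6, -1.1, -1.7]
width: 0.275
```

Emit:
{"name": "carry_out", "arguments": {
  "motion": [
    [[0, 0, -0.2], 0],
    [[0, 0, -0.2], 0],
    [[0, 0, 0], 0]
  ]
}}

```text
time: 9.07
tool_pos: [0.4577, -0.1049, 0.1726]
tcp_rot: [3.141, -0.001, -0.001]
force: [1.2, -0.2, 3.0]
width: 0.273
```

Emit:
{"name": "carry_out", "arguments": {
  "motion": [
    [[0, 0, -0.1], 0],
    [[0, 0, 0], 0]
  ]
}}

```text
time: 9.32
tool_pos: [0.4578, -0.1049, 0.1717]
tcp_rot: [3.141, -0.001, -0.001]
force: [0.3, -1.5, 4.2]
width: 0.274
```

Emit:
{"name": "carry_out", "arguments": {
  "motion": [
    [[0, 0, -0.1], 0],
    [[0, 0, 0], 0]
  ]
}}

```text
time: 9.57
tool_pos: [0.4579, -0.105, 0.1713]
tcp_rot: [3.141, -0.001, -0.001]
force: [-1.6, 0.9, 12.8]
width: 0.271
```

Emit:
{"name": "carry_out", "arguments": {
  "motion": [
    [[0, 0, -0.1], 0],
    [[0, 0, 0], 0]
  ]
}}

```text
time: 9.82
tool_pos: [0.458, -0.105, 0.1713]
tcp_rot: [3.141, -0.001, -0.001]
force: [-5.2, 0.9, 24.0]
width: 0.27
```

Emit:
{"name": "carry_out", "arguments": {
  "motion": [
    [[0, 0, -0.1], 0],
    [[0, 0, 0], 0]
  ]
}}

```text
time: 10.07
tool_pos: [0.4582, -0.1051, 0.1712]
tcp_rot: [3.141, -0.001, -0.001]
force: [-8.0, 1.2, 35.0]
width: 0.274
```

The right wedge is on its hard stop: force climbs while z holds at 0.171. I move to the left wedge.

Emit:
{"name": "carry_out", "arguments": {
  "motion": [
    [[0, 0, 1.4], 0],
    [[0, 0, 2.5], 0],
    [[0, 0, 2.5], 0],
    [[0.4, 2.8, 0], 0],
    [[0.8, 5, 0], 0],
    [[0.8, 5, 0], 0],
    [[0.5, 3.5, 0], 0],
    [[0.3, 1.5, 0], 0],
    [[0, 0, 0], 0]
  ]
}}

```text
time: 11.2
tool_pos: [0.485, 0.0735, 0.2319]
tcp_rot: [3.141, 0.002, 0.001]
force: [-0.6, -0.4, -6.1]
width: 0.275
```

```bash
python3 - <<'E'
from station import robot
from h import *
c=robot.camera("wrist");s=robot.camera("scene")
cv2.imwrite("pics/w4.png",c["image"][:,:,::-1])
a=s["image"][130:310,220:400];cv2.imwrite("pics/sz4.png",cv2.resize(a,None,fx=3.3,fy=3.3,interpolation=cv2.INTER_CUBIC)[:,:,::-1])
st=robot.state();print(st["time"],st["tool_pos"],st["force"])
E
```

```text
11.3 [0.48494667 0.07234973 0.23209453] [-0.07901072 -0.66723969 -5.80148496]
```

View pics/w4.png

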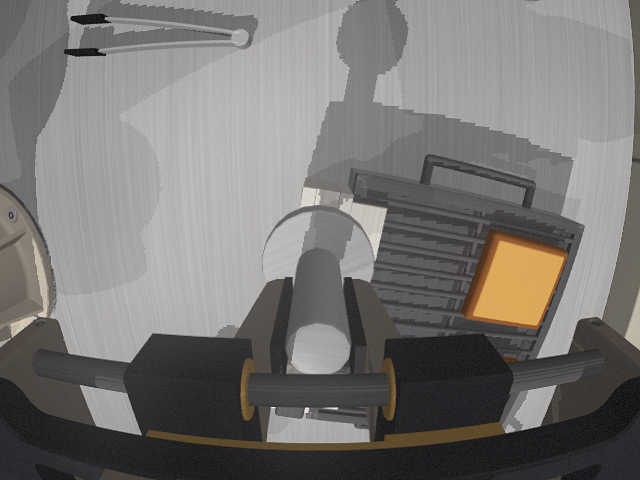

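View pics/sz4.png

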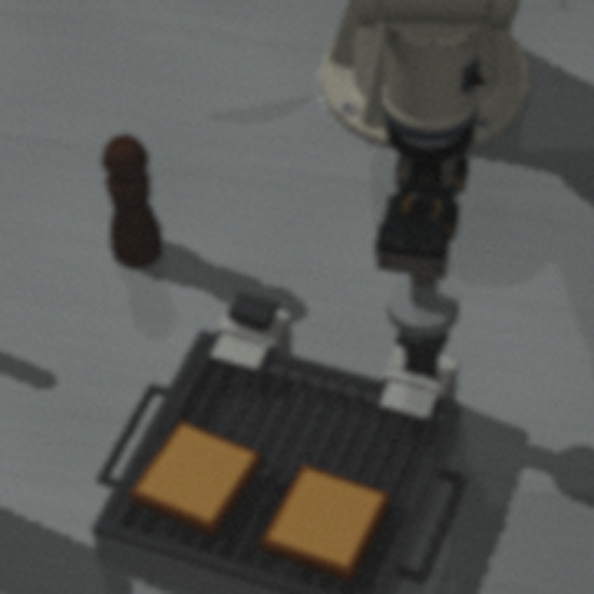

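The right wedge's head, near (255,310) in the crop, is now low. The disc hangs over the left wedge, near (425,330). I come down.

Emit:
{"name": "carry_out", "arguments": {
  "motion": [
    [[0, 0, -1.2], 0],
    [[0, 0, -0.8], 0],
    [[0, 0, -0.4], 0],
    [[0, 0, -0.4], 0],
    [[0, 0, -0.4], 0],
    [[0, 0, 0], 0]
  ]
}}

```text
time: 12.05
tool_pos: [0.4856, 0.0731, 0.2006]
tcp_rot: [3.142, -0.0, -0.0]
force: [0.4, -0.7, -6.0]
width: 0.274
```

Emit:
{"name": "carry_out", "arguments": {
  "motion": [
    [[0, 0, -0.4], 0],
    [[0, 0, -0.3], 0],
    [[0, 0, -0.3], 0],
    [[0, 0, 0], 0]
  ]
}}

```text
time: 12.55
tool_pos: [0.4856, 0.0731, 0.1903]
tcp_rot: [3.142, -0.0, -0.001]
force: [-1.3, -0.3, -1.7]
width: 0.276
```

Emit:
{"name": "carry_out", "arguments": {
  "motion": [
    [[0, 0, -0.3], 0],
    [[0, 0, -0.3], 0],
    [[0, 0, -0.3], 0],
    [[0, 0, 0], 0]
  ]
}}

```text
time: 13.05
tool_pos: [0.4856, 0.0731, 0.1812]
tcp_rot: [-3.142, -0.0, -0.001]
force: [-0.3, -1.1, -1.6]
width: 0.274
```

Emit:
{"name": "carry_out", "arguments": {
  "motion": [
    [[0, 0, -0.3], 0],
    [[0, 0, -0.3], 0],
    [[0, 0, 0], 0]
  ]
}}

```text
time: 13.42
tool_pos: [0.4856, 0.0731, 0.1753]
tcp_rot: [-3.142, -0.0, -0.001]
force: [0.0, -1.1, -0.9]
width: 0.276
```

Emit:
{"name": "carry_out", "arguments": {
  "motion": [
    [[0, 0, -0.2], 0],
    [[0, 0, -0.2], 0],
    [[0, 0, 0], 0]
  ]
}}

```text
time: 13.8
tool_pos: [0.4856, 0.0731, 0.1716]
tcp_rot: [-3.142, -0.0, -0.001]
force: [-1.0, -1.2, 2.7]
width: 0.276
```

Emit:
{"name": "carry_out", "arguments": {
  "motion": [
    [[0, 0, -0.1], 0],
    [[0, 0, 0], 0]
  ]
}}

```text
time: 14.05
tool_pos: [0.4857, 0.0731, 0.1714]
tcp_rot: [-3.142, -0.0, -0.001]
force: [-3.8, -0.7, 11.7]
width: 0.278
```

Emit:
{"name": "carry_out", "arguments": {
  "motion": [
    [[0, 0, -0.1], 0],
    [[0, 0, 0], 0]
  ]
}}

```text
time: 14.3
tool_pos: [0.4859, 0.0732, 0.1713]
tcp_rot: [-3.141, -0.001, -0.001]
force: [-6.9, -1.1, 23.1]
width: 0.272
```

Emit:
{"name": "carry_out", "arguments": {
  "motion": [
    [[0, 0, -0.1], 0],
    [[0, 0, 0], 0],
    [[0, 0, 1.5], 0],
    [[0, 0, 2.5], 0],
    [[0, 0, 2.5], 0],
    [[0, 0, 0], 0]
  ]
}}

```text
time: 15.05
tool_pos: [0.4864, 0.0733, 0.2346]
tcp_rot: [-3.141, -0.003, -0.001]
force: [1.1, -0.6, -6.6]
width: 0.272
```

Emit:
{"name": "carry_out", "arguments": {
  "motion": [
    [[-0.3, 2.5, 0], 0],
    [[-0.6, 5, 0], 0],
    [[-0.7, 5.8, 0], 0],
    [[-0.7, 5.8, 0], 0],
    [[-0.6, 5, 0], 0],
    [[-0.5, 3.7, 0], 0],
    [[-0.2, 1.5, 0], 0],
    [[0, 0, 0], 0]
  ]
}}

```text
time: 16.05
tool_pos: [0.4488, 0.3661, 0.232]
tcp_rot: [3.14, 0.002, 0.001]
force: [0.5, -0.1, -7.1]
width: 0.278
```

```bash
python3 - <<'E'
from station import robot
from h import *
c=robot.camera("wrist");s=robot.camera("scene");t=robot.camera("top")
cv2.imwrite("pics/w5.png",c["image"][:,:,::-1])
a=s["image"][170:320,220:470];cv2.imwrite("pics/sz5.png",cv2.resize(a,None,fx=3.2,fy=3.2,interpolation=cv2.INTER_CUBIC)[:,:,::-1])
a=t["image"][215:305,255:505];a=cv2.resize(a,None,fx=3.2,fy=3.2,interpolation=cv2.INTER_CUBIC);cv2.imwrite("pics/tz5.png",a[:,:,::-1])
hsv=cv2.cvtColor(s["image"],cv2.COLOR_RGB2HSV);m=cv2.inRange(hsv,(5,80,60),(22,255,255))
n,l,st,ce=cv2.connectedComponentsWithStats(m)
for i in range(1,n):
    if st[i,4]>150: print(st[i],ce[i],onz(s,*ce[i],0.01))
st=robot.state();print(st["time"],st["tool_pos"],st["tcp_rot"],st["force"])
E
```

```text
[499   0  34  82 996] [513.22188755  36.50502008] [-0.9271  0.6431  0.01  ]
[472  15  20  41 358] [481.55865922  38.0027933 ] [-0.889   0.4961  0.01  ]
[569  14  39  75 453] [590.71523179  53.88962472] [-0.8415  0.988   0.01  ]
[524  29  16  34 252] [531.36904762  47.32539683] [-0.8496  0.7241  0.01  ]
[615  30  25  20 338] [627.80769231  39.80769231] [-0.9891  1.1692  0.01  ]
[  41   79   64   39 1757] [73.43141719 98.19180421] [-0.1259 -1.2155  0.01  ]
[ 44 203  41  66 171] [ 63.32163743 236.32748538] [ 0.5958 -0.9013  0.01  ]
[ 50 204  41  66 178] [ 69.3258427  237.19662921] [ 0.5957 -0.8789  0.01  ]
[ 56 204  40  67 181] [ 75.28176796 238.09944751] [ 0.5957 -0.8567  0.01  ]
[ 62 205  40  67 179] [ 81.25139665 239.00558659] [ 0.5958 -0.8345  0.01  ]
[ 69 206  39  67 173] [ 87.38728324 239.67630058] [ 0.5948 -0.8122  0.01  ]
[ 75 207  39  67 174] [ 93.48275862 240.50574713] [ 0.5944 -0.7899  0.01  ]
[ 81 208  38  67 175] [ 99.22857143 241.93714286] [ 0.5968 -0.7676  0.01  ]
[ 87 209  38  67 176] [105.48295455 242.52840909] [ 0.5954 -0.7453  0.01  ]
[ 94 210  37  67 177] [111.38983051 243.7740113 ] [ 0.5969 -0.723   0.01  ]
[419 243  36  29 810] [436.06296296 257.06666667] [0.4559 0.3704 0.01  ]
[260 258  38  32 727] [278.70976616 273.16231087] [ 0.6141 -0.1304  0.01  ]
[300 271  37  33 771] [318.17250324 286.62516213] [0.643  0.0068 0.01  ]
16.2 [0.44946659 0.36473032 0.23295947] [ 3.14036212e+00  8.47275677e-04 -1.38072192e-03] [-0.8839838   0.42274772 -5.96102721]
```

View pics/sz5.png

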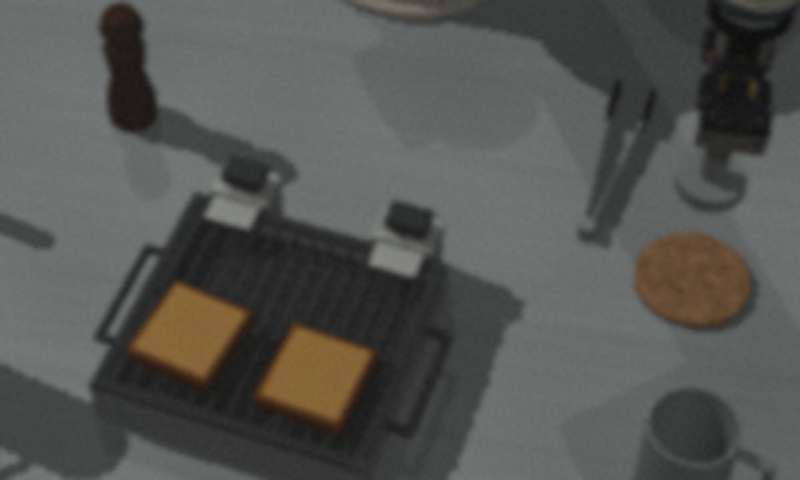

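View pics/w5.png

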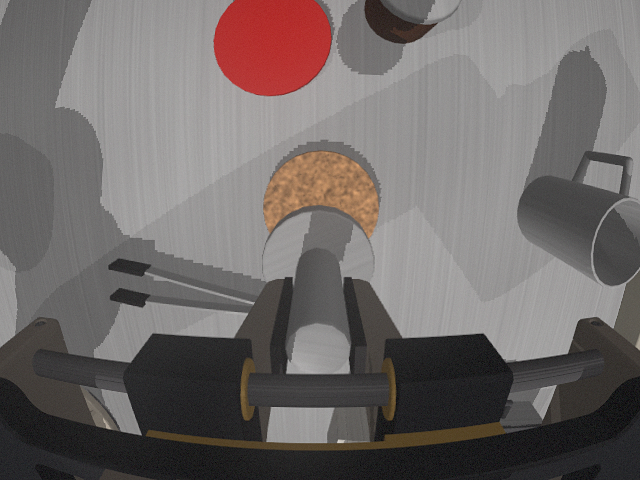

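Both heads now sit equally low. The two pad estimates average (0.452, 0.368). I lower onto the pad with a small correction.

Emit:
{"name": "carry_out", "arguments": {
  "motion": [
    [[0.2, 0.1, -2], 0],
    [[0.1, 0.1, -3], 0],
    [[0, 0, -3], 0],
    [[0, 0, -2.5], 0],
    [[0, 0, -2], 0],
    [[0, 0, -1], 0],
    [[0, 0, -0.4], 0],
    [[0, 0, 0], 0],
    [[0, 0, 0], 0]
  ]
}}

```text
time: 17.32
tool_pos: [0.4529, 0.3684, 0.0954]
tcp_rot: [-3.141, -0.001, -0.001]
force: [-0.0, -0.0, -5.9]
width: 0.271
```

Emit:
{"name": "carry_out", "arguments": {
  "motion": [
    [[0, 0, -0.3], 0],
    [[0, 0, -0.2], 0],
    [[0, 0, 0], 0],
    [[0, 0, 0], 0]
  ]
}}

```text
time: 17.82
tool_pos: [0.4525, 0.3681, 0.0896]
tcp_rot: [3.142, 0.0, -0.001]
force: [-0.5, 0.5, -5.8]
width: 0.271
```

Emit:
{"name": "carry_out", "arguments": {
  "motion": [
    [[0, 0, -0.1], 0],
    [[0, 0, 0], 0],
    [[0, 0, 0], 0]
  ]
}}

```text
time: 18.2
tool_pos: [0.4525, 0.3682, 0.0895]
tcp_rot: [-3.141, -0.0, -0.001]
force: [-3.7, -1.8, 5.0]
width: 0.276
```

Contact at 0.0895, as expected. I take a look before releasing.

```bash
python3 - <<'E'
from station import robot
from h import *
c=robot.camera("wrist");s=robot.camera("scene")
a=s["image"][180:330,340:520]
b=cv2.resize(a,(576,480),interpolation=cv2.INTER_CUBIC)
cv2.imwrite("pics/q6.png",cv2.resize(np.hstack([b,c["image"]]),(800,316))[:,:,::-1])
E
```

```text
(no output)
```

View pics/q6.png

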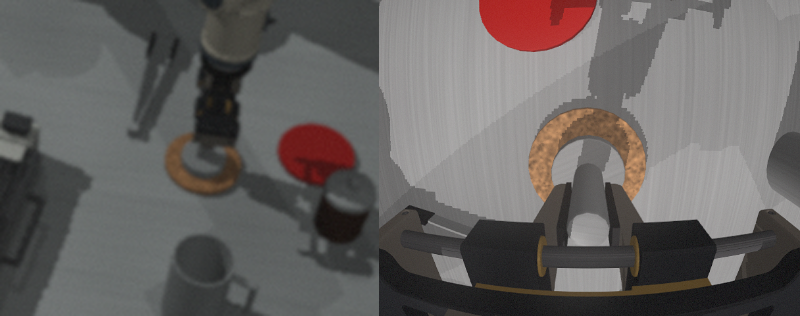

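The disc stands centred on the cork with an even ring around it. I release and go up.

Emit:
{"name": "carry_out", "arguments": {
  "motion": [
    [[0, 0, 0.1], 0],
    [[0, 0, 0], 0]
  ],
  "grip_force": 10
}}

```text
time: 18.55
tool_pos: [0.4525, 0.3681, 0.0895]
tcp_rot: [3.142, 0.0, -0.001]
force: [0.8, -1.2, -2.8]
width: 0.28
```

Emit:
{"name": "carry_out", "arguments": {
  "motion": [
    [[0, 0, 0], 0],
    [[0, 0, 0], 0],
    [[0, 0, 0], 0],
    [[0, 0, 0], 0],
    [[0, 0, 0], 0],
    [[0, 0, 0], 0]
  ],
  "fingers": 9
}}

```text
time: 19.3
tool_pos: [0.4525, 0.3681, 0.0896]
tcp_rot: [-3.142, -0.0, -0.001]
force: [0.2, -0.0, 0.7]
width: 0.915
```

Emit:
{"name": "carry_out", "arguments": {
  "motion": [
    [[0, 0, 1], 0],
    [[0, 0, 2], 0],
    [[0, 0, 3], 0],
    [[0, 0, 4], 0],
    [[0, 0, 4], 0],
    [[0, 0, 2], 0],
    [[0, 0, 0], 0]
  ]
}}

```text
time: 20.18
tool_pos: [0.4533, 0.3688, 0.2518]
tcp_rot: [-3.139, -0.003, -0.001]
force: [-0.5, -0.2, -0.4]
width: 0.98
```

```bash
python3 - <<'E'
from station import robot
from h import *
c=robot.camera("wrist");s=robot.camera("scene")
b=cv2.resize(s["image"][170:330,220:500],(800,457),interpolation=cv2.INTER_CUBIC)
cv2.imwrite("pics/s7.png",b[:,:,::-1]);cv2.imwrite("pics/w7.png",c["image"][:,:,::-1])
print(robot.state()["time"],robot.state()["tool_pos"],proj(c,(.4525,.368,.122),1),proj(c,(.4525,.368,.028),1),proj(c,(.4525,.368,.01),1))
E
```

```text
20.275 [0.45219493 0.36788606 0.24919238] [316.97733369 238.42366619] [316.85643779 213.63432879] [316.8397628  210.17785745]
```

View pics/s7.png

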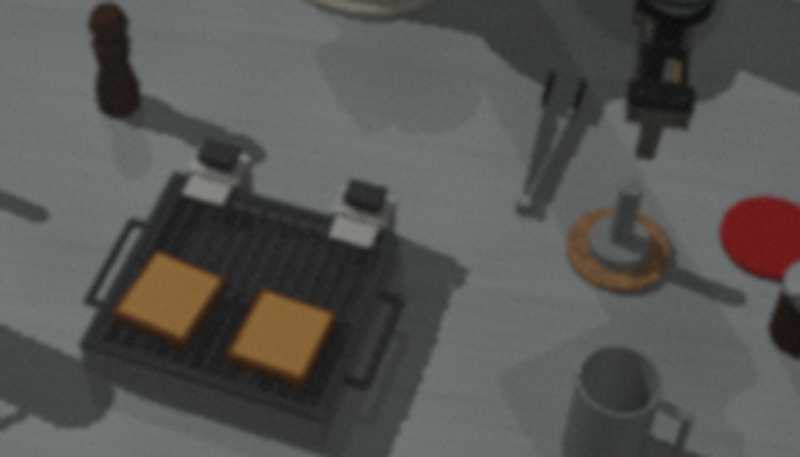

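View pics/w7.png

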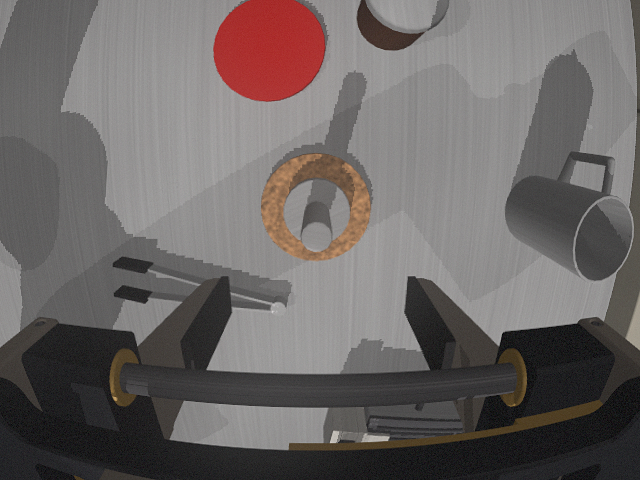

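The pounder stands upright, with its disc centred at (317,209) in a pad centred at (316,207). Both wedges are low, the toast, tongs and mill are where they were, and the gripper is clear at z 0.25. I hand the job in.

```bash
python3 - <<'E'
from station import robot
print(robot.close_job())
E
```

```text
the job is handed in; nothing more can be done
None
```

I tapped both wedges home with the steel pounder, stood it upright in the middle of the cork pad, let go and handed the job in. The clock read about 20 s; no verdict was reported.

- **Wedges:** both stopped dead with the tool at the same height, 0.171 m. That is within 1 mm of the computed fully-home height. In the last steps the reading climbed to 35 N on the right and past 23 N on the left, with no further travel. The scene picture shows both heads equally low.
- **Pounder:** it stands upright and released, within about 2 pixels of the pad's centre in the wrist picture. The gripper is clear above it.
- **Bystanders:** the toast, tongs, mill and jug look unmoved in the pictures. I judged this by eye and did not measure it.
- **Disagreement:** the top and scene cameras differed by about 8 mm on where the pad's centre is. I used the average, and the wrist view then showed an even ring of cork around the disc.

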